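Seat a splined sample carousel on its drive spindle and cap it with the lock cog

TASK

The blue sample carousel is stuck high on the rotator's spindle because its splines are out of register: turn it with light pushes on its white tube sleeves, never squeezing or forcing it, until the master spline finds its slot and the carousel drops all the way down onto the spindle's flange. Then slide the black lock cog with the orange knob onto the same spindle, turned to match the splines, until it sits flat on the carousel, and let go. Leave the other things on the bench where they are.

Things in the scene. Friction and masses are not known exactly. Their poses are not given: they have to be found in the camera images.
- drive_unit: White rotator drive box, fixed, 140 x 150 mm, grey deck 50 mm above the bench, black front panel with green display at its own -x. Origin: centre of the underside, z up. A splined steel spindle stands upright on the deck's centre; it turns stiffly (0.3 N m: about 5 N at the carousel's sleeves). Its angle is not reported.
- seat (a point): On the spindle axis, top face of its flange (radius 32 mm), 56 mm above the bench; axes as the box. The carousel's origin comes here when fully down. Above it: ribs up to +40 mm, round core of radius 14 mm up to +66 mm (tip chamfered).
- rib_ends (a point): On the spindle axis at the flat upper ends of the ribs, 40 mm above the seat; axes as the box. Three ribs 120 degrees apart, each fitting only its own slot, so parts go on in one turn position only: red master rib, 5 mm wide, to radius 26; counter-clockwise next 10 mm wide to 22.5; then 15 mm wide to 19. At the start the master rib points within 58 degrees either side of the box's front (-x).
- carousel: Blue disc, 150 mm diameter, 8 mm thick, about 0.5 kg, with an aluminium centre ring 68 mm diameter, 26 mm high, and four white upright tube sleeves. Origin: centre of the underside, z up. At the start it lies loose round the core on the rib ends, 92 to 268 degrees out of the box's yaw (34 or more out of register). Under 1 N at a sleeve turns it. Once splines meet and no side push is left it falls.
- red_dot (a point): Red dot on the disc, 40 mm from its axis on its own -x side, 8 mm above the underside: it marks the master slot of the splined bore, which must point along the master rib. Bore: round part 15 mm radius, slots with 1.2 to 1.5 mm play a side (about 3 degrees), right through.
- sleeve (a point): Top centre of one tube sleeve, 58 mm from the axis at 45 degrees of the carousel's own frame (x to y), 40 mm above the underside; the others stand at 135, 225 and 315 degrees. Sleeves are 18 mm diameter, solid, fixed to the disc.
- lock_cog: Black cog, about 0.15 kg, 77 mm over the teeth at its foot, 68 mm above them, closed top at 50 mm. Origin: centre of the underside, z up; stands upright on the bench. From below it has the carousel's splined bore, 44 mm deep, master slot at its own -x (red line on top). Fully on, its underside is on the carousel's centre ring, 26 mm above the seat; out of register it stops on the rib ends.
- knob (a point): Centre of the lock cog's orange round grip knob, 65 mm above the underside on its axis; knob 26 mm diameter, from 50 to 80 mm above the underside.
- coverslip_box: White plastic cover-slip box, 52 x 52 x 16 mm, a bystander; origin under its centre.
- tally_counter: Round hand tally counter, 53 x 53 x 22 mm, a bystander; origin under its centre.
- timer: White bench timer, 68 x 64 x 22 mm, a bystander; origin under its centre.
- pencil: Green pencil, 160 mm long, 7 mm thick, a bystander; origin under its centre.

How it is judged:
By the outcome, as a careful person would: the job done as asked, in the order asked, and still so for the second after the job is handed in, with the robot touching nothing.
It also fails if it takes over 54 s, if anything falls off the work surface, if the arm or the gripper's body presses on something with over 40 N, if the wrist force passes 120 N, or if a joint passes its speed limit or range.

ROBOT

A 6-joint arm with a two-finger parallel gripper is mounted at the origin on a cart in front of the work surface, level with it; the furniture and walls round the work are solid. World frame = base frame: x ahead of the robot, y to its left, z up, the work surface at z = 0. Lengths are in m, angles in rad, forces in N, time in s.
With the tool pointing down it reaches from about 0.4 to 0.825 m from the base axis. Payload 7 kg.
Tool frame: the origin (TCP) lies on the centre line of the jaws, within the pads' length; the fingertips stand 22 mm ahead of it and the grasp point (between the pads) lies 3 mm ahead of it (arm.tcp_to_tips is the distance from the TCP to the fingertips, in m); z points along the fingers, y is the line along which they close (so a half turn about z gives the same grasp; the last joint's range is limited). The gripper opens to 88 mm and grips with 3 to 60 N. Pads are 19 mm wide; open, the fingers measure 130 mm over their backs; the gripper's body (78 mm by 193 mm) begins 47 mm behind the grasp point.
Start: joints at [1.556, 0.359, 0.012, 0, -1.224, -0.288], TCP at [0.201, 0.644, 0.249] pointing down, gripper open.
Joint ranges: [-3.07, 3.07], [-1.43, 2.12], [-1.02, 1.25], [-3.03, 1.67], [-3.05, -0], [-3.03, 3.03]. Speed limits (rad/s): [2.39, 2.39, 3.01, 3.14, 3.14, 3.14].

INTERFACE

Orientations are given as [roll, pitch, yaw] about the fixed x, y, z axes, in that order (R = Rz(yaw) Ry(pitch) Rx(roll)).
In Python, from station import arm gives the robot as it stands.
- The arm moves only by the tool jog_arm, never from a script. Its argument "targets" is a list of rows, each an object of numbers: "dx", "dy", "dz": the shift along the tool's x, y, z in mm; "rx", "ry", "rz": the turn, a rotation vector about the tool's x, y, z in rad; "gripper": the closure, from 0 (fully open) to 1 (shut). In form: [{"dx": .., "dy": .., "dz": .., "rx": .., "ry": .., "rz": .., "gripper": ..}, ...]. A call has exactly 8 rows; each row is the pose to reach, as a shift and turn from the pose commanded when the call began, along the tool's axes at that moment; what a row does not reach only later rows make up. A row lasts 1/12 s, in which the tool goes at most 41.7 mm and 7.16 degrees, less where a joint would pass 70% of its speed; a pose out of reach is approached as far as the arm can. A call with a gripper value outside its range is refused whole. The fingers move at their own pace and stop on an object; "force" is the grip in N (left out, the last holds). Time passes only in rows, so rows that repeat a pose let the fingers close, or fill a call up. It gives the time, the measured TCP pose, the force, the opening and the grip force at its end, in the units of the state.
- arm.get_state(): the state, without advancing time (a new reading comes with each control period).
- arm.grab_frame(name): name is "side" or "top"; returns a dict with "frame" (480x640x3 uint8, red, green, blue), "z_map" (480x640 float32, m along the optical axis (not along the pixel's ray), 0 where there is no reading), "fx", "fy", "cx", "cy" (pixels), "view" (4x4, takes a point from world to camera coordinates). Camera axes: x right, y down, z forward; pixel columns grow to the right and rows downward; lengths in m; the calibration is good to about 2 mm. A picture is of the moment at which its call begins.
- arm.job_done(): hands the job in; it is judged then, once.
The state is a dict: "t": time; "q": joint angles; "qd": joint speeds; "joint_efforts": joint torques, N m; "eef_pos": TCP position; "ee_rot": TCP orientation; "force": force on the tool from outside, world axes, zero at the start; "moment": the same for the moment, N m; "width": finger opening in m; "gripper_force": force on a finger pad.
Only numpy, scipy, OpenCV 4.12 (cv2) and the standard library are available. Lean on these libraries where they do the work, as an engineer would, in place of code of your own. Each camera call takes 0.05 s, during which the arm holds its last target. There are 200 camera calls.

## Working session

There is one attempt and no reset: what is moved stays moved. The work goes in short steps, Python scripts to look and compute and a tool call to move; the robot and the scene stay as the last step left them, time stands still between calls to the robot, and variables do not carry over. Pictures are saved under pics/ and viewed, at most 10 in all, crops included, and the job is handed in when it is done.

Besides the shell and the picture viewer there is one more tool, called after "Request:" by a JSON object that holds its "method" and its "body", one argument or row to a line. jog_arm: Moves the arm, as the interface text tells. Its arguments: {"type":"object","properties":{"targets":{"type":"array","items":{"type":"object","properties":{"dx":{"type":"number"},"dy":{"type":"number"},"dz":{"type":"number"},"rx":{"type":"number"},"ry":{"type":"number"},"rz":{"type":"number"},"gripper":{"type":"number"}}}},"force":{"type":"number"}},"required":["targets"]}

```bash
mkdir -p pics; cat > h.py <<'E'
import numpy as np, cv2
from station import arm
def grab(n):
    f=arm.grab_frame(n); return f
def world(f,u,v,z=None):
    d=f["z_map"][int(v),int(u)] if z is None else z
    T=np.linalg.inv(f["view"])
    return (T@np.array([(u-f["cx"])/f["fx"]*d,(v-f["cy"])/f["fy"]*d,d,1]))[:3]
def cloud(f):
    v,u=np.mgrid[0:480,0:640]; d=f["z_map"]
    P=np.stack([(u-f["cx"])/f["fx"]*d,(v-f["cy"])/f["fy"]*d,d,np.ones_like(d)],-1)
    return (P@np.linalg.inv(f["view"]).T)[...,:3]
def onplane(f,u,v,h):
    T=np.linalg.inv(f["view"]); o=T[:3,3]; r=T[:3,:3]@np.array([(u-f["cx"])/f["fx"],(v-f["cy"])/f["fy"],1])
    return o+r*(h-o[2])/r[2]
def proj(f,p):
    c=f["view"]@np.append(p,1); return c[0]/c[2]*f["fx"]+f["cx"],c[1]/c[2]*f["fy"]+f["cy"]
def st():
    s=arm.get_state(); return {k:np.round(s[k],3).tolist() for k in("t","q","eef_pos","ee_rot","force","width","gripper_force")}
E
python3 - <<'E'
from h import *
for n in("top","side"):
    f=grab(n); cv2.imwrite(f"pics/{n}0.png",f["frame"][...,::-1]); np.savez(f"{n}0.npz",**f)
    print(n,np.linalg.inv(f["view"]).round(3).tolist(),f["fx"])
print(st(),arm.tcp_to_tips)
E
```

```text
top [[-0.019, -0.998, 0.061, 0.481], [-0.999, 0.021, 0.025, 0.08], [-0.026, -0.06, -0.998, 1.206], [0.0, 0.0, 0.0, 1.0]] 481.16418770243024
side [[0.821, -0.338, 0.46, 0.033], [-0.571, -0.504, 0.648, -0.605], [0.012, -0.795, -0.607, 0.785], [0.0, 0.0, 0.0, 1.0]] 448.0795241348492
{'t': 0.1, 'q': [1.556, 0.359, 0.011, -0.0, -1.224, -0.288], 'eef_pos': [0.201, 0.644, 0.248], 'ee_rot': [3.14, -0.0, -0.303], 'force': [-0.22, 0.773, 0.056], 'width': 0.087, 'gripper_force': 0.0} 0.022
```

View pics/top0.png

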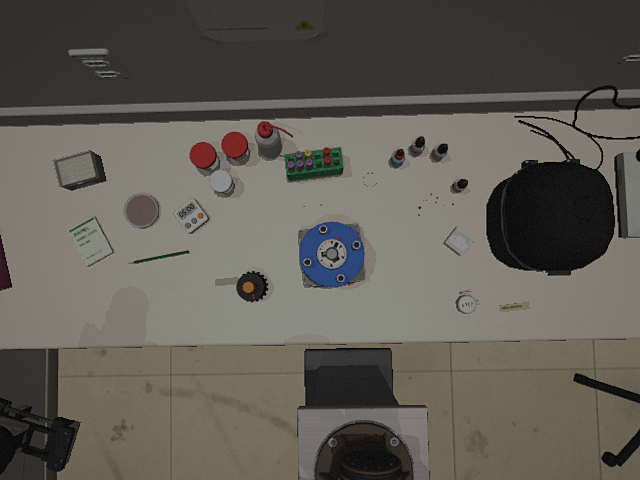

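View pics/side0.png

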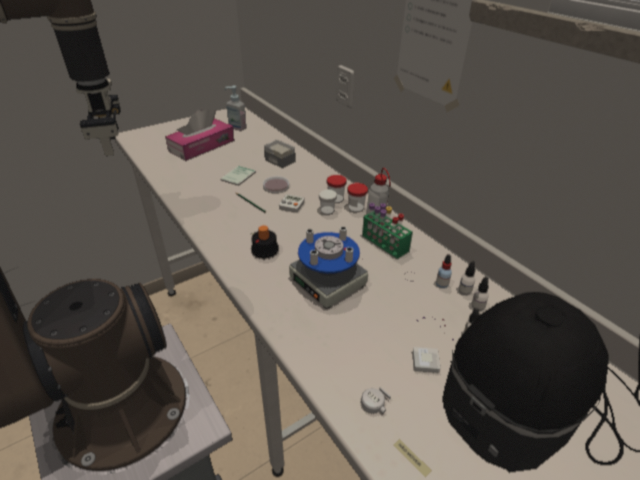

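```bash
python3 - <<'E'
from h import *
a=cv2.imread("pics/top0.png");b=cv2.imread("pics/side0.png")
A=cv2.resize(a[205:315,225:380],None,fx=5,fy=5,interpolation=cv2.INTER_CUBIC)
cv2.imwrite("pics/topc.png",A)
f=np.load("top0.npz"); P=cloud(f); fr=f["frame"].astype(int)
r,g,bl=fr[...,0],fr[...,1],fr[...,2]
m=(bl>120)&(r<80)&(P[...,2]>0.08)&(P[...,2]<.15)
print("disc",m.sum(),P[m].mean(0)); 
p=P[m][:,:2].astype(np.float32); print(cv2.minEnclosingCircle(p), np.median(P[m][:,2]))
m=(P[...,2]>.125)&(P[...,2]<.15)&(np.hypot(P[...,0]-p[:,0].mean(),P[...,1]-p[:,1].mean())<.08)
n,l,s,c=cv2.connectedComponentsWithStats(m.astype(np.uint8))
for i in range(1,n):
  if s[i,4]>5: print("sl",s[i,4],c[i],P[l==i].mean(0))
m=(r>140)&(g<70)&(bl<60); 
n,l,s,c=cv2.connectedComponentsWithStats(m.astype(np.uint8))
for i in range(1,n):
  if s[i,4]>1: print("red",s[i,4],c[i],P[l==i].mean(0))
m=(r>150)&(g>70)&(g<150)&(bl<80)
n,l,s,c=cv2.connectedComponentsWithStats(m.astype(np.uint8))
for i in range(1,n):
  if s[i,4]>5: print("or",s[i,4],c[i],P[l==i].mean(0))
m=(P[...,2]>.04)&(P[...,2]<.06); q=P[m]; 
m=(P[...,2]>.01)&(abs(np.mgrid[0:480,0:640][0]-287)<22)&(abs(np.mgrid[0:480,0:640][1]-252)<20)
print("cog",P[m].mean(0),P[m].max(0),P[m].min(0))
E
```

```text
disc 1831 [0.52536593 0.06856518 0.10489062]
((0.5258166790008545, 0.06752409040927887), 0.07331769168376923) 0.10489377741422534
sl 55 [322.56363636 228.96363636] [0.58016957 0.08586374 0.13647111]
sl 50 [355.6 244.6] [0.54368101 0.0132521  0.13712269]
sl 6 [339.16666667 249.66666667] [0.5337156  0.04963549 0.12599757]
sl 49 [306.75510204 262.08163265] [0.50705829 0.12247137 0.13693155]
sl 6 [324.83333333 259.33333333] [0.51268221 0.0822316  0.12573498]
sl 6 [339.         264.33333333] [0.50083965 0.0507534  0.12620889]
sl 48 [340.         277.91666667] [0.47056519 0.04950694 0.13696588]
red 3 [338.66666667 237.33333333] [0.56300713 0.04957083 0.10544492]
cog [0.45385472 0.25816301 0.06584909] [0.49060248 0.29760705 1.20553702] [0.41642758 0.07963602 0.01033267]
```

View pics/topc.png

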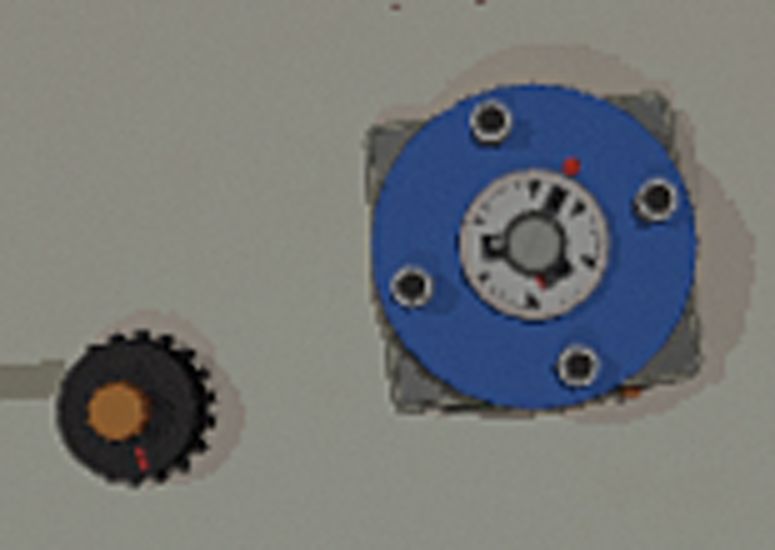

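```bash
cat >> h.py <<'E'
def plan(wps,p0=None,yaw0=None):
    s=arm.get_state(); p0=s["eef_pos"] if p0 is None else p0; yaw0=s["ee_rot"][2] if yaw0 is None else yaw0
    x=np.array([np.cos(yaw0),np.sin(yaw0)]); y=np.array([np.sin(yaw0),-np.cos(yaw0)])
    for X,Y,Z,W in wps:
        d=np.array([X-p0[0],Y-p0[1]])*1000; w=(W-yaw0+np.pi)%(2*np.pi)-np.pi
        print("dx %.1f dy %.1f dz %.1f rz %.3f"%(d@x,d@y,-(Z-p0[2])*1000,-w))
E
python3 - <<'E'
from h import *
f=np.load("top0.npz"); fr=f["frame"].astype(int)
C=np.array([.5252,.0677])
for v in range(240,268):
  for u in range(320,346):
    r,g,b=fr[v,u]
    if r-max(g,b)>25: print(u,v,fr[v,u],(onplane(f,u,v,.096)[:2]-C).round(4))
hsv=cv2.cvtColor(f["frame"],cv2.COLOR_RGB2HSV)
w=hsv[265:310,230:275]
o=(w[...,0]>8)&(w[...,0]<20)&(w[...,1]>130); ys,xs=np.nonzero(o); print("knob",xs.mean()+230,ys.mean()+265,onplane(f,xs.mean()+230,ys.mean()+265,.078),len(xs))
o=((w[...,0]<6)|(w[...,0]>172))&(w[...,1]>110)&(w[...,2]>90); ys,xs=np.nonzero(o); print("line",list(zip(xs+230,ys+265)),onplane(f,xs.mean()+230,ys.mean()+265,.05))
P=cloud(f); m=(P[...,2]>.045)&(P[...,2]<.055)&(np.hypot(P[...,0]-.455,P[...,1]-.26)<.045)
print("cogtop",cv2.minEnclosingCircle(P[m][:,:2].astype(np.float32)))
a=np.deg2rad(17.6); X,Y=C+.058*np.array([np.cos(a),np.sin(a)])
p=np.array([.201,.644]);
W=np.interp
plan([(*(p+(np.array([X,Y])-p)*k/20),.249,-.303+(a+.303)*k/20) for k in (1,4,8,12,16,20)])
E
```

```text
332 260 [81 42 41] [-0.0135 -0.0019]
333 260 [52 13 10] [-0.0136 -0.0042]
332 261 [148  97  95] [-0.0158 -0.0018]
333 261 [93 33 32] [-0.0159 -0.0041]
333 262 [111  70  68] [-0.0182 -0.0041]
knob 248.327868852459 286.6639344262295 [0.45362095 0.26293894 0.078     ] 122
line [(np.int64(252), np.int64(295)), (np.int64(253), np.int64(295)), (np.int64(253), np.int64(296)), (np.int64(253), np.int64(297)), (np.int64(253), np.int64(298))] [0.42993921 0.25697486 0.05      ]
cogtop ((0.4530814290046692, 0.2646573781967163), 0.03410988301038742)
dx 26.2 dy 21.0 dz -1.3 rz -0.030
dx 105.6 dy 84.0 dz -1.3 rz -0.122
dx 211.3 dy 168.0 dz -1.3 rz -0.244
dx 317.1 dy 252.0 dz -1.3 rz -0.366
dx 422.9 dy 336.1 dz -1.3 rz -0.488
dx 528.7 dy 420.1 dz -1.3 rz -0.610
```

Request:
{"method": "jog_arm", "body": {
  "targets": [
    {"dx": 264,"dy": 210,"dz": 0,"rz": -0.3,"gripper": 0.68},
    {"dx": 264,"dy": 210,"dz": 0,"rz": -0.3,"gripper": 0.68},
    {"dx": 264,"dy": 210,"dz": 0,"rz": -0.3,"gripper": 0.68},
    {"dx": 264,"dy": 210,"dz": 0,"rz": -0.3,"gripper": 0.68},
    {"dx": 264,"dy": 210,"dz": 0,"rz": -0.3,"gripper": 0.68},
    {"dx": 264,"dy": 210,"dz": 0,"rz": -0.3,"gripper": 0.68},
    {"dx": 264,"dy": 210,"dz": 0,"rz": -0.3,"gripper": 0.68},
    {"dx": 264,"dy": 210,"dz": 0,"rz": -0.3,"gripper": 0.68}
  ]
}}

```text
invalid input at $.targets[0]: expected keys dx, dy, dz, rx, ry, rz, gripper
```

```bash
python3 - <<'E'
from h import *
print(st())
C=np.array([.5252,.0677]);a=np.deg2rad(17.6); X,Y=C+.058*np.array([np.cos(a),np.sin(a)])
plan([(X,Y,.249,a),(X,Y,.137,a)])
E
```

```text
{'t': 0.1, 'q': [1.556, 0.359, 0.011, -0.0, -1.224, -0.288], 'eef_pos': [0.201, 0.644, 0.248], 'ee_rot': [3.14, -0.0, -0.303], 'force': [-0.22, 0.773, 0.056], 'width': 0.087, 'gripper_force': 0.0}
dx 528.7 dy 420.1 dz -1.3 rz -0.610
dx 528.7 dy 420.1 dz 110.7 rz -0.610
```

Request:
{"method": "jog_arm", "body": {
  "targets": [
    {"dx": 264,"dy": 210,"dz": 0,"rx": 0,"ry": 0,"rz": -0.3,"gripper": 0.68},
    {"dx": 264,"dy": 210,"dz": 0,"rx": 0,"ry": 0,"rz": -0.3,"gripper": 0.68},
    {"dx": 264,"dy": 210,"dz": 0,"rx": 0,"ry": 0,"rz": -0.3,"gripper": 0.68},
    {"dx": 264,"dy": 210,"dz": 0,"rx": 0,"ry": 0,"rz": -0.3,"gripper": 0.68},
    {"dx": 264,"dy": 210,"dz": 0,"rx": 0,"ry": 0,"rz": -0.3,"gripper": 0.68},
    {"dx": 264,"dy": 210,"dz": 0,"rx": 0,"ry": 0,"rz": -0.3,"gripper": 0.68},
    {"dx": 264,"dy": 210,"dz": 0,"rx": 0,"ry": 0,"rz": -0.3,"gripper": 0.68},
    {"dx": 264,"dy": 210,"dz": 0,"rx": 0,"ry": 0,"rz": -0.3,"gripper": 0.68}
  ]
}}

```text
t: 0.77
eef_pos: [0.3889, 0.3664, 0.2485]
ee_rot: [3.142, 0.0, -0.002]
force: [0.4, -0.3, -0.1]
width: 0.0397
gripper_force: 0.0
```

```bash
python3 - <<'E'
from h import *
print(st())
C=np.array([.5252,.0677]);a=np.deg2rad(17.6); X,Y=C+.058*np.array([np.cos(a),np.sin(a)])
plan([(X,Y,.249,a),(X,Y,.137,a)])
E
```

```text
{'t': 0.767, 'q': [1.123, 0.127, -0.297, -0.0, -1.146, 0.446], 'eef_pos': [0.389, 0.366, 0.248], 'ee_rot': [3.142, 0.0, -0.002], 'force': [0.393, -0.342, -0.092], 'width': 0.04, 'gripper_force': 0.0}
dx 192.2 dy 280.7 dz -0.5 rz -0.310
dx 192.2 dy 280.7 dz 111.5 rz -0.310
```

Request:
{"method": "jog_arm", "body": {
  "targets": [
    {"dx": 192,"dy": 281,"dz": 30,"rx": 0,"ry": 0,"rz": -0.31,"gripper": 0.68},
    {"dx": 192,"dy": 281,"dz": 30,"rx": 0,"ry": 0,"rz": -0.31,"gripper": 0.68},
    {"dx": 192,"dy": 281,"dz": 30,"rx": 0,"ry": 0,"rz": -0.31,"gripper": 0.68},
    {"dx": 192,"dy": 281,"dz": 30,"rx": 0,"ry": 0,"rz": -0.31,"gripper": 0.68},
    {"dx": 192,"dy": 281,"dz": 30,"rx": 0,"ry": 0,"rz": -0.31,"gripper": 0.68},
    {"dx": 192,"dy": 281,"dz": 30,"rx": 0,"ry": 0,"rz": -0.31,"gripper": 0.68},
    {"dx": 192,"dy": 281,"dz": 30,"rx": 0,"ry": 0,"rz": -0.31,"gripper": 0.68},
    {"dx": 192,"dy": 281,"dz": 30,"rx": 0,"ry": 0,"rz": -0.31,"gripper": 0.68}
  ]
}}

```text
t: 1.43
eef_pos: [0.5717, 0.0976, 0.2196]
ee_rot: [-3.141, 0.0, 0.307]
force: [0.8, 0.6, 0.3]
width: 0.0283
gripper_force: 0.0
```

```bash
python3 - <<'E'
from h import *
print(st())
C=np.array([.5252,.0677]);a=np.deg2rad(17.6); X,Y=C+.058*np.array([np.cos(a),np.sin(a)])
plan([(X,Y,.180,a),(X,Y,.137,a)])
E
```

```text
{'t': 1.433, 'q': [0.506, 0.224, -0.245, -0.0, -1.102, 1.372], 'eef_pos': [0.572, 0.098, 0.22], 'ee_rot': [-3.141, 0.0, 0.307], 'force': [0.808, 0.575, 0.33], 'width': 0.028, 'gripper_force': 0.0}
dx 4.7 dy 14.4 dz 39.6 rz 0.000
dx 4.7 dy 14.4 dz 82.6 rz 0.000
```

Request:
{"method": "jog_arm", "body": {
  "targets": [
    {"dx": 4.7,"dy": 14.4,"dz": 10,"rx": 0,"ry": 0,"rz": 0,"gripper": 0.68},
    {"dx": 4.7,"dy": 14.4,"dz": 30,"rx": 0,"ry": 0,"rz": 0,"gripper": 0.68},
    {"dx": 4.7,"dy": 14.4,"dz": 50,"rx": 0,"ry": 0,"rz": 0,"gripper": 0.68},
    {"dx": 4.7,"dy": 14.4,"dz": 60,"rx": 0,"ry": 0,"rz": 0,"gripper": 0.68},
    {"dx": 4.7,"dy": 14.4,"dz": 70,"rx": 0,"ry": 0,"rz": 0,"gripper": 0.68},
    {"dx": 4.7,"dy": 14.4,"dz": 76,"rx": 0,"ry": 0,"rz": 0,"gripper": 0.68},
    {"dx": 4.7,"dy": 14.4,"dz": 80,"rx": 0,"ry": 0,"rz": 0,"gripper": 0.68},
    {"dx": 4.7,"dy": 14.4,"dz": 81,"rx": 0,"ry": 0,"rz": 0,"gripper": 0.68}
  ]
}}

```text
t: 2.1
eef_pos: [0.5799, 0.0876, 0.1387]
ee_rot: [3.141, 0.0, 0.308]
force: [0.8, -0.3, -0.4]
width: 0.0278
gripper_force: 0.0
```

```bash
cat > arc.py <<'E'
import sys
from h import *
# arc from a0 to a1 deg; z
a0,a1,z=map(float,sys.argv[1:4])
print(st())
C=np.array([.5252,.0677])
plan([(*(C+.058*np.array([np.cos(a),np.sin(a)])),z,a) for a in np.deg2rad(np.linspace(a0,a1,9)[1:])])
E
python3 arc.py 17.6 -22.4 .138; python3 -c "
from h import *
f=grab('side');cv2.imwrite('pics/s1.png',cv2.resize(f['frame'][180:320,240:420,::-1],None,fx=4,fy=4))"
```

```text
{'t': 2.1, 'q': [0.483, 0.308, -0.333, 0.0, -0.93, 1.396], 'eef_pos': [0.58, 0.088, 0.139], 'ee_rot': [3.141, 0.0, 0.308], 'force': [0.816, -0.345, -0.404], 'width': 0.028, 'gripper_force': 0.0}
dx -0.3 dy 7.5 dz 0.7 rz 0.088
dx -1.0 dy 12.5 dz 0.7 rz 0.175
dx -2.1 dy 17.4 dz 0.7 rz 0.263
dx -3.6 dy 22.3 dz 0.7 rz 0.350
dx -5.6 dy 26.9 dz 0.7 rz 0.437
dx -7.9 dy 31.4 dz 0.7 rz 0.524
dx -10.6 dy 35.7 dz 0.7 rz 0.612
dx -13.7 dy 39.7 dz 0.7 rz 0.699
```

View pics/s1.png

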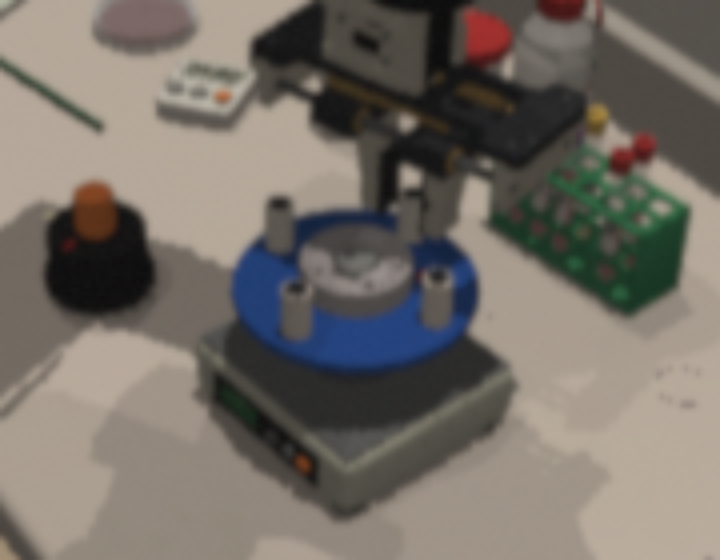

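Request:
{"method": "jog_arm", "body": {
  "targets": [
    {"dx": -0.3,"dy": 7.5,"dz": 0.7,"rx": 0,"ry": 0,"rz": 0.088,"gripper": 0.68},
    {"dx": -1.0,"dy": 12.5,"dz": 0.7,"rx": 0,"ry": 0,"rz": 0.175,"gripper": 0.68},
    {"dx": -2.1,"dy": 17.4,"dz": 0.7,"rx": 0,"ry": 0,"rz": 0.263,"gripper": 0.68},
    {"dx": -3.6,"dy": 22.3,"dz": 0.7,"rx": 0,"ry": 0,"rz": 0.35,"gripper": 0.68},
    {"dx": -5.6,"dy": 26.9,"dz": 0.7,"rx": 0,"ry": 0,"rz": 0.437,"gripper": 0.68},
    {"dx": -7.9,"dy": 31.4,"dz": 0.7,"rx": 0,"ry": 0,"rz": 0.524,"gripper": 0.68},
    {"dx": -10.6,"dy": 35.7,"dz": 0.7,"rx": 0,"ry": 0,"rz": 0.612,"gripper": 0.68},
    {"dx": -13.7,"dy": 39.7,"dz": 0.7,"rx": 0,"ry": 0,"rz": 0.7,"gripper": 0.68}
  ]
}}

```text
t: 2.82
eef_pos: [0.5794, 0.0454, 0.1393]
ee_rot: [-3.14, -0.001, -0.397]
force: [0.4, 0.5, 0.4]
width: 0.0282
gripper_force: 0.1
```

```bash
python3 arc.py -22.4 -62.4 .138
```

```text
{'t': 2.817, 'q': [0.415, 0.299, -0.345, 0.0, -0.925, 0.759], 'eef_pos': [0.579, 0.045, 0.139], 'ee_rot': [-3.14, -0.001, -0.397], 'force': [0.402, 0.528, 0.437], 'width': 0.028, 'gripper_force': 0.11}
dx -0.8 dy 5.1 dz 1.3 rz 0.082
dx -1.4 dy 10.2 dz 1.3 rz 0.169
dx -2.5 dy 15.1 dz 1.3 rz 0.256
dx -4.0 dy 19.9 dz 1.3 rz 0.343
dx -5.9 dy 24.6 dz 1.3 rz 0.431
dx -8.2 dy 29.1 dz 1.3 rz 0.518
dx -10.9 dy 33.4 dz 1.3 rz 0.605
dx -14.0 dy 37.4 dz 1.3 rz 0.692
```

Request:
{"method": "jog_arm", "body": {
  "targets": [
    {"dx": -0.4,"dy": 5.1,"dz": 0.7,"rx": 0,"ry": 0,"rz": 0.087,"gripper": 0.68},
    {"dx": -1.0,"dy": 10.2,"dz": 0.7,"rx": 0,"ry": 0,"rz": 0.174,"gripper": 0.68},
    {"dx": -2.1,"dy": 15.1,"dz": 0.7,"rx": 0,"ry": 0,"rz": 0.261,"gripper": 0.68},
    {"dx": -3.6,"dy": 19.9,"dz": 0.7,"rx": 0,"ry": 0,"rz": 0.348,"gripper": 0.68},
    {"dx": -5.6,"dy": 24.6,"dz": 0.7,"rx": 0,"ry": 0,"rz": 0.435,"gripper": 0.68},
    {"dx": -7.9,"dy": 29.1,"dz": 0.7,"rx": 0,"ry": 0,"rz": 0.523,"gripper": 0.68},
    {"dx": -10.6,"dy": 33.3,"dz": 0.7,"rx": 0,"ry": 0,"rz": 0.61,"gripper": 0.68},
    {"dx": -13.7,"dy": 37.4,"dz": 0.7,"rx": 0,"ry": 0,"rz": 0.697,"gripper": 0.68}
  ]
}}

```text
t: 3.48
eef_pos: [0.5524, 0.0161, 0.1386]
ee_rot: [-3.14, -0.0, -1.094]
force: [-0.2, -0.7, 0.6]
width: 0.028
gripper_force: 0.1
```

Request:
{"method": "jog_arm", "body": {
  "targets": [
    {"dx": -0.2,"dy": 5.1,"dz": 0,"rx": 0,"ry": 0,"rz": 0.087,"gripper": 0.68},
    {"dx": -0.9,"dy": 10.1,"dz": 0,"rx": 0,"ry": 0,"rz": 0.174,"gripper": 0.68},
    {"dx": -2.0,"dy": 15.0,"dz": 0,"rx": 0,"ry": 0,"rz": 0.261,"gripper": 0.68},
    {"dx": -3.5,"dy": 19.8,"dz": 0,"rx": 0,"ry": 0,"rz": 0.348,"gripper": 0.68},
    {"dx": -5.4,"dy": 24.5,"dz": 0,"rx": 0,"ry": 0,"rz": 0.435,"gripper": 0.68},
    {"dx": -7.8,"dy": 29.0,"dz": 0,"rx": 0,"ry": 0,"rz": 0.523,"gripper": 0.68},
    {"dx": -10.5,"dy": 33.3,"dz": 0,"rx": 0,"ry": 0,"rz": 0.61,"gripper": 0.68},
    {"dx": -13.6,"dy": 37.3,"dz": 0,"rx": 0,"ry": 0,"rz": 0.697,"gripper": 0.68}
  ]
}}

```text
t: 4.15
eef_pos: [0.5129, 0.0111, 0.1386]
ee_rot: [-3.14, 0.001, -1.791]
force: [0.7, 0.2, -0.2]
width: 0.0285
gripper_force: 0.1
```

```bash
python3 arc.py -102.4 -118.4 .138
```

```text
{'t': 4.15, 'q': [0.405, 0.195, -0.492, 0.0, -0.881, -0.625], 'eef_pos': [0.513, 0.011, 0.139], 'ee_rot': [-3.14, 0.001, -1.791], 'force': [0.712, 0.176, -0.224], 'width': 0.029, 'gripper_force': 0.125}
dx 0.0 dy 2.2 dz 0.6 rz 0.031
dx -0.1 dy 4.2 dz 0.6 rz 0.066
dx -0.3 dy 6.2 dz 0.6 rz 0.101
dx -0.5 dy 8.2 dz 0.6 rz 0.136
dx -0.8 dy 10.2 dz 0.6 rz 0.171
dx -1.2 dy 12.2 dz 0.6 rz 0.206
dx -1.6 dy 14.2 dz 0.6 rz 0.241
dx -2.1 dy 16.2 dz 0.6 rz 0.276
```

```bash
python3 -c "
from h import *
f=grab('top');np.savez('top1.npz',**f);cv2.imwrite('pics/t1.png',cv2.resize(f['frame'][225:290,295:370,::-1],None,fx=8,fy=8,interpolation=cv2.INTER_CUBIC))
fr=f['frame'].astype(int);C=np.array([.5252,.0677])
for v in range(240,270):
  for u in range(318,350):
    r,g,b=fr[v,u]
    if r-max(g,b)>22: print(u,v,fr[v,u],(onplane(f,u,v,.096)[:2]-C).round(4))
"
```

```text
(no output)
```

View pics/t1.png

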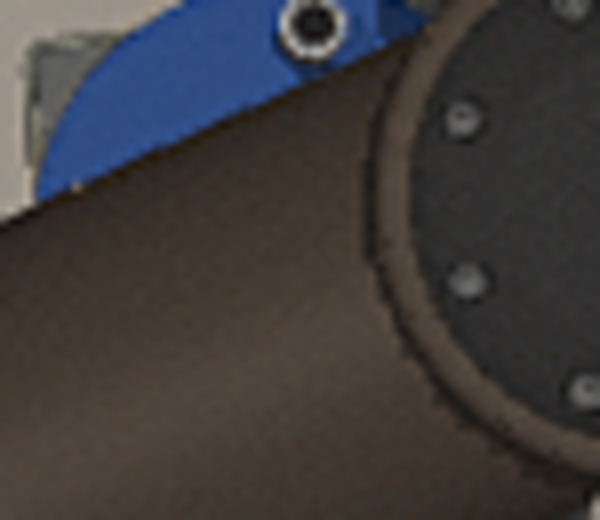

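Request:
{"method": "jog_arm", "body": {
  "targets": [
    {"dx": -0.1,"dy": 3.0,"dz": 0,"rx": 0,"ry": 0,"rz": 0.052,"gripper": 0.68},
    {"dx": -0.3,"dy": 6.1,"dz": 0,"rx": 0,"ry": 0,"rz": 0.105,"gripper": 0.68},
    {"dx": -0.7,"dy": 9.1,"dz": 0,"rx": 0,"ry": 0,"rz": 0.157,"gripper": 0.68},
    {"dx": -1.3,"dy": 12.1,"dz": 0,"rx": 0,"ry": 0,"rz": 0.209,"gripper": 0.68},
    {"dx": -2.0,"dy": 15.0,"dz": 0,"rx": 0,"ry": 0,"rz": 0.262,"gripper": 0.68},
    {"dx": -1.3,"dy": 12.1,"dz": 0,"rx": 0,"ry": 0,"rz": 0.209,"gripper": 0.68},
    {"dx": -1.3,"dy": 12.1,"dz": 0,"rx": 0,"ry": 0,"rz": 0.209,"gripper": 0.68},
    {"dx": -1.3,"dy": 12.1,"dz": 0,"rx": 0,"ry": 0,"rz": 0.209,"gripper": 0.68}
  ]
}}

```text
t: 4.87
eef_pos: [0.5015, 0.0148, 0.1381]
ee_rot: [-3.141, 0.001, -1.995]
force: [0.1, -0.1, -0.3]
width: 0.0279
gripper_force: 0.0
```

```bash
cat > look.py <<'E'
import sys
from h import *
f=grab('side');n=sys.argv[1];np.savez(n+'.npz',**f)
cv2.imwrite(f'pics/{n}.png',cv2.resize(f['frame'][200:310,270:400,::-1],None,fx=5,fy=5,interpolation=cv2.INTER_CUBIC))
C=np.array([.5252,.0677]);P=cloud(f);fr=f['frame'].astype(int)
b=(fr[...,2]>fr[...,0]+60)&(np.hypot(P[...,0]-C[0],P[...,1]-C[1])<.09)
z=P[b][:,2]; print("blue n",len(z),"z pct",np.percentile(z,[10,50,90]).round(4))
d=(fr[...,0]-np.maximum(fr[...,1],fr[...,2])>50)&(np.hypot(P[...,0]-C[0],P[...,1]-C[1])<.06)
for v,u in np.argwhere(d): print("red",u,v,fr[v,u],(P[v,u]-[*C,0]).round(3))
print(st())
E
python3 look.py s2
```

```text
blue n 73 z pct [0.1011 0.1028 0.1042]
{'t': 4.917, 'q': [0.422, 0.179, -0.516, 0.0, -0.875, -0.847], 'eef_pos': [0.501, 0.015, 0.138], 'ee_rot': [-3.141, 0.001, -1.996], 'force': [-0.674, 0.391, 1.035], 'width': 0.028, 'gripper_force': 0.0}
```

View pics/s2.png

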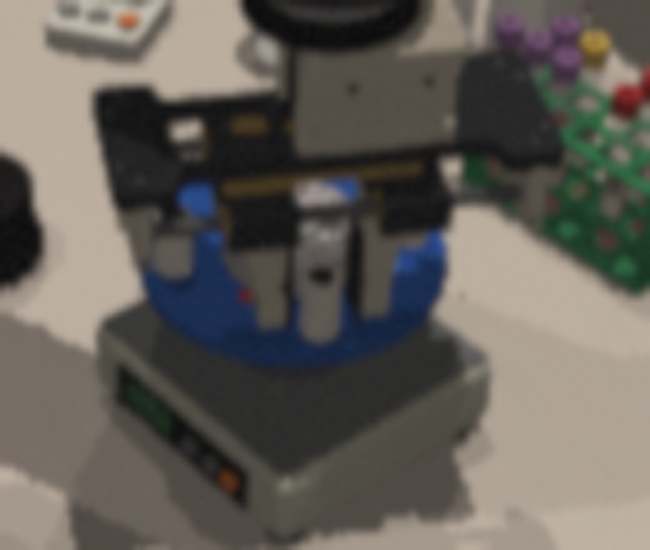

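Request:
{"method": "jog_arm", "body": {
  "targets": [
    {"dx": -0.3,"dy": 6.1,"dz": 0,"rx": 0,"ry": 0,"rz": 0.105,"gripper": 0.68},
    {"dx": -0.1,"dy": 3.0,"dz": 0,"rx": 0,"ry": 0,"rz": 0.052,"gripper": 0.68},
    {"dx": -0.1,"dy": 3.0,"dz": 0,"rx": 0,"ry": 0,"rz": 0.052,"gripper": 0.68},
    {"dx": -0.7,"dy": 9.1,"dz": 0,"rx": 0,"ry": 0,"rz": 0.157,"gripper": 0.68},
    {"dx": -0.3,"dy": 6.1,"dz": 0,"rx": 0,"ry": 0,"rz": 0.105,"gripper": 0.68},
    {"dx": -0.3,"dy": 6.1,"dz": 0,"rx": 0,"ry": 0,"rz": 0.105,"gripper": 0.68},
    {"dx": -1.3,"dy": 12.1,"dz": 0,"rx": 0,"ry": 0,"rz": 0.209,"gripper": 0.68},
    {"dx": -0.7,"dy": 9.1,"dz": 0,"rx": 0,"ry": 0,"rz": 0.157,"gripper": 0.68}
  ]
}}

```text
t: 5.58
eef_pos: [0.4923, 0.0192, 0.1375]
ee_rot: [3.141, -0.0, -2.163]
force: [-0.4, 0.5, 0.2]
width: 0.0277
gripper_force: 0.0
```

```bash
python3 look.py s3; python3 -c "
from h import *
C=np.array([.5252,.0677])
for n in('s2','s3'):
  f=np.load(n+'.npz');fr=f['frame'].astype(int)
  w=fr[225:290,290:360]; d=w[...,0]-np.maximum(w[...,1],w[...,2]); v,u=np.unravel_index(d.argmax(),d.shape)
  p=onplane(f,u+290,v+225,.104)[:2]-C; print(n,u+290,v+225,d.max(),p,np.degrees(np.arctan2(p[1],p[0]))%360)
"
```

```text
blue n 80 z pct [0.1019 0.1038 0.1051]
{'t': 5.633, 'q': [0.438, 0.167, -0.533, 0.0, -0.871, -1.017], 'eef_pos': [0.493, 0.019, 0.138], 'ee_rot': [-3.141, 0.0, -2.15], 'force': [-0.044, 2.165, 1.618], 'width': 0.028, 'gripper_force': 2.15}
s2 319 258 32 [-0.03620128 -0.01265486] 199.2680659291307
s3 312 236 15 [-0.00288301  0.06702084] 92.46315450290656
```

Request:
{"method": "jog_arm", "body": {
  "targets": [
    {"dx": 0,"dy": 0,"dz": 0,"rx": 0,"ry": 0,"rz": 0,"gripper": 0.68},
    {"dx": -0.3,"dy": 5.1,"dz": 0,"rx": 0,"ry": 0,"rz": 0.087,"gripper": 0.68},
    {"dx": 0,"dy": 1.0,"dz": 0,"rx": 0,"ry": 0,"rz": 0.017,"gripper": 0.68},
    {"dx": 0,"dy": 1.0,"dz": 0,"rx": 0,"ry": 0,"rz": 0.017,"gripper": 0.68},
    {"dx": -0.5,"dy": 7.6,"dz": 0,"rx": 0,"ry": 0,"rz": 0.131,"gripper": 0.68},
    {"dx": -0.1,"dy": 3.0,"dz": 0,"rx": 0,"ry": 0,"rz": 0.052,"gripper": 0.68},
    {"dx": -0.1,"dy": 3.0,"dz": 0,"rx": 0,"ry": 0,"rz": 0.052,"gripper": 0.68},
    {"dx": -0.1,"dy": 3.0,"dz": 0,"rx": 0,"ry": 0,"rz": 0.052,"gripper": 0.68}
  ]
}}

```text
t: 6.3
eef_pos: [0.4907, 0.0207, 0.1375]
ee_rot: [-3.141, 0.0, -2.206]
force: [0.5, 1.2, -0.4]
width: 0.0277
gripper_force: 0.0
```

```bash
python3 look.py s4
```

```text
blue n 226 z pct [0.0611 0.0628 0.0647]
{'t': 6.35, 'q': [0.444, 0.163, -0.538, 0.0, -0.87, -1.079], 'eef_pos': [0.491, 0.021, 0.137], 'ee_rot': [-3.142, 0.0, -2.206], 'force': [0.137, 0.641, 0.391], 'width': 0.028, 'gripper_force': 0.0}
```

View pics/s4.png

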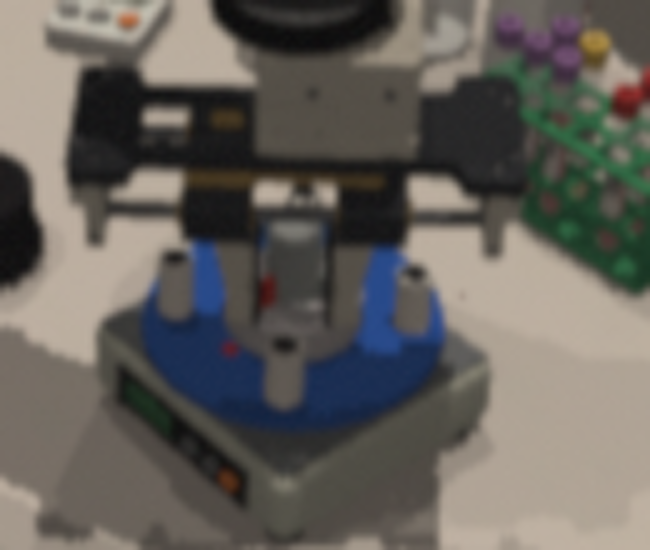

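```bash
python3 -c "
from h import *
plan([(.491,.021,.24,-2.2),(.4535,.2638,.24,-2.2),(.4535,.2638,.16,-2.2)])"
```

```text
dx -0.5 dy -0.2 dz -102.5 rz -0.006
dx -173.7 dy 174.1 dz -102.5 rz -0.006
dx -173.7 dy 174.1 dz -22.5 rz -0.006
```

Request:
{"method": "jog_arm", "body": {
  "targets": [
    {"dx": 0,"dy": 0,"dz": -30,"rx": 0,"ry": 0,"rz": 0,"gripper": 0.68},
    {"dx": 0,"dy": 0,"dz": -60,"rx": 0,"ry": 0,"rz": 0,"gripper": 0.4},
    {"dx": -28,"dy": 28,"dz": -80,"rx": 0,"ry": 0,"rz": 0,"gripper": 0.2},
    {"dx": -56,"dy": 56,"dz": -80,"rx": 0,"ry": 0,"rz": 0,"gripper": 0.2},
    {"dx": -85,"dy": 85,"dz": -80,"rx": 0,"ry": 0,"rz": 0,"gripper": 0.2},
    {"dx": -114,"dy": 114,"dz": -80,"rx": 0,"ry": 0,"rz": 0,"gripper": 0.2},
    {"dx": -144,"dy": 144,"dz": -80,"rx": 0,"ry": 0,"rz": 0,"gripper": 0.2},
    {"dx": -174,"dy": 174,"dz": -60,"rx": 0,"ry": 0,"rz": 0,"gripper": 0.2}
  ]
}}

```text
t: 7.02
eef_pos: [0.455, 0.2621, 0.2031]
ee_rot: [-3.14, 0.006, -2.205]
force: [1.9, 0.7, 1.1]
width: 0.0676
gripper_force: 0.0
```

```bash
python3 - <<'E'
from h import *
print(st())
plan([(.4535,.2635,.16,-2.2),(.4535,.2635,.077,-2.2)])
f=grab("top"); np.savez("top2.npz",**f)
cv2.imwrite("pics/t2.png",cv2.resize(f["frame"][210:300,290:380,::-1],None,fx=6,fy=6,interpolation=cv2.INTER_CUBIC))
P=cloud(f); C=np.array([.5252,.0677]); R=np.hypot(P[...,0]-C[0],P[...,1]-C[1])
m=(P[...,2]>.088)&(P[...,2]<.11)&(R<.08)&(R>.04)
n,l,s,c=cv2.connectedComponentsWithStats(m.astype(np.uint8)); S=[]
for i in range(1,n):
  if s[i,4]>15: q=P[l==i].mean(0); S.append(q); print("sl",s[i,4],c[i],q.round(4),np.degrees(np.arctan2(*(q[:2]-C)[::-1])))
print(np.mean(S,0))
m=(P[...,2]>.118)&(R<.03); print("tip",m.sum(),P[m].mean(0))
fr=f["frame"].astype(int)
d=(fr[...,0]-np.maximum(fr[...,1],fr[...,2])>25)&(R<.06)
for v,u in np.argwhere(d): print("red",u,v,fr[v,u],P[v,u].round(4))
E
```

```text
{'t': 7.017, 'q': [0.897, 0.145, -0.387, 0.001, -1.033, -1.532], 'eef_pos': [0.455, 0.262, 0.203], 'ee_rot': [-3.14, 0.006, -2.205], 'force': [1.853, 0.737, 1.102], 'width': 0.068, 'gripper_force': 0.0}
dx -0.2 dy 2.0 dz 43.1 rz -0.005
dx -0.2 dy 2.0 dz 126.1 rz -0.005
sl 49 [346.67346939 234.57142857] [0.5697 0.0307 0.0964] -39.738099527145
sl 50 [311.62 238.5 ] [0.5622 0.1118 0.0973] 49.98327919239091
sl 47 [350.80851064 269.63829787] [0.4887 0.0231 0.0966] -129.347839701965
sl 47 [315.57446809 273.68085106] [0.481  0.1043 0.0975] 140.43063270409277
[0.52538569 0.0674833  0.09695086]
tip 111 [0.52573405 0.06729545 0.12225025]
red 269 124 [108  28  28] [0.4812 0.0796 1.2055]
red 239 139 [136  42  40] [0.4812 0.0796 1.2055]
red 214 149 [89 34 33] [0.4812 0.0796 1.2055]
red 210 160 [137  45  41] [0.4812 0.0796 1.2055]
red 290 170 [68 42 42] [0.4812 0.0796 1.2055]
red 331 260 [58 28 27] [0.5116 0.0682 0.1022]
red 332 260 [91 22 21] [0.5116 0.0659 0.0991]
red 333 260 [63 19 18] [0.5124 0.0631 0.0695]
red 331 261 [93 47 47] [0.5094 0.0682 0.0964]
red 332 261 [160  43  38] [0.5093 0.0659 
[... 183 characters left out ...]
7  0.0636 0.0965]
red 332 263 [146  38  32] [0.5047 0.066  0.0992]
red 333 263 [140  38  35] [0.5047 0.0637 0.0988]
red 332 264 [141  33  30] [0.5025 0.066  0.0967]
red 333 264 [155  37  30] [0.5024 0.0638 0.0985]
red 332 265 [104  22  19] [0.5002 0.0661 0.0943]
red 333 265 [92 19 16] [0.5001 0.0638 0.0998]
red 333 270 [163  48  45] [0.4888 0.0636 0.0659]
red 334 270 [132  56  72] [0.4888 0.0612 0.0643]
red 332 271 [158  51  59] [0.4865 0.066  0.0642]
red 333 271 [164  42  26] [0.4865 0.0636 0.0637]
red 334 271 [170  43  24] [0.4864 0.0613 0.0675]
red 332 272 [143  54  81] [0.4842 0.0661 0.0673]
red 333 272 [156  46  36] [0.4841 0.0638 0.0696]
red 334 272 [156  50  62] [0.4841 0.0613 0.0626]
```

View pics/t2.png

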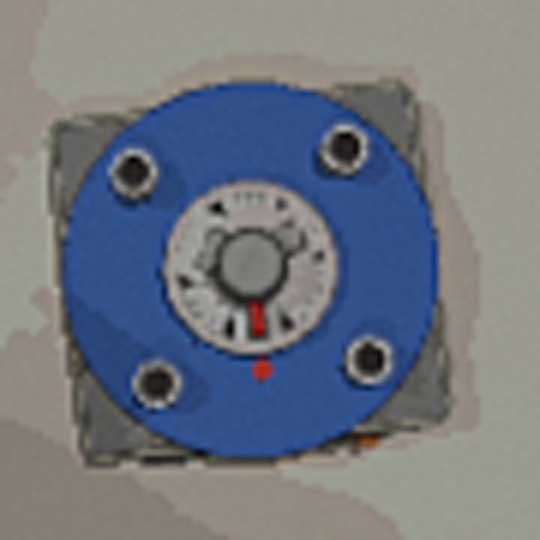

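Request:
{"method": "jog_arm", "body": {
  "force": 5,
  "targets": [
    {"dx": 0,"dy": 2,"dz": 40,"rx": 0,"ry": 0,"rz": 0,"gripper": 0.2},
    {"dx": 0,"dy": 2,"dz": 75,"rx": 0,"ry": 0,"rz": 0,"gripper": 0.2},
    {"dx": 0,"dy": 2,"dz": 105,"rx": 0,"ry": 0,"rz": 0,"gripper": 0.3},
    {"dx": 0,"dy": 2,"dz": 120,"rx": 0,"ry": 0,"rz": 0,"gripper": 0.4},
    {"dx": 0,"dy": 2,"dz": 125,"rx": 0,"ry": 0,"rz": 0,"gripper": 0.8},
    {"dx": 0,"dy": 2,"dz": 125,"rx": 0,"ry": 0,"rz": 0,"gripper": 0.8},
    {"dx": 0,"dy": 2,"dz": 125,"rx": 0,"ry": 0,"rz": 0,"gripper": 0.8},
    {"dx": 0,"dy": 2,"dz": 125,"rx": 0,"ry": 0,"rz": 0,"gripper": 0.8}
  ]
}}

```text
t: 7.73
eef_pos: [0.4531, 0.2603, 0.076]
ee_rot: [-3.141, 0.002, -2.205]
force: [-0.4, 0.8, -0.5]
width: 0.0356
gripper_force: 0.0
```

Request:
{"method": "jog_arm", "body": {
  "force": 5,
  "targets": [
    {"dx": -2.8,"dy": 1.6,"dz": 0,"rx": 0,"ry": 0,"rz": 0,"gripper": 0.5},
    {"dx": -2.8,"dy": 1.6,"dz": 0,"rx": 0,"ry": 0,"rz": 0,"gripper": 0.8},
    {"dx": -2.8,"dy": 1.6,"dz": 0,"rx": 0,"ry": 0,"rz": 0,"gripper": 0.8},
    {"dx": -2.8,"dy": 1.6,"dz": 0,"rx": 0,"ry": 0,"rz": 0,"gripper": 0.8},
    {"dx": -2.8,"dy": 1.6,"dz": 0,"rx": 0,"ry": 0,"rz": 0,"gripper": 0.8},
    {"dx": -2.8,"dy": 1.6,"dz": 0,"rx": 0,"ry": 0,"rz": 0,"gripper": 0.8},
    {"dx": -2.8,"dy": 1.6,"dz": 0,"rx": 0,"ry": 0,"rz": 0,"gripper": 0.55},
    {"dx": -2.8,"dy": 1.6,"dz": 0,"rx": 0,"ry": 0,"rz": 0,"gripper": 0.55}
  ]
}}

```text
t: 8.4
eef_pos: [0.4529, 0.263, 0.075]
ee_rot: [3.142, -0.0, -2.205]
force: [-1.4, 0.5, -0.1]
width: 0.0341
gripper_force: 0.0
```

Request:
{"method": "jog_arm", "body": {
  "force": 5,
  "targets": [
    {"dx": 0,"dy": 0,"dz": 0,"rx": 0,"ry": 0,"rz": 0,"gripper": 0.5},
    {"dx": 0,"dy": 0,"dz": 0,"rx": 0,"ry": 0,"rz": -0.25,"gripper": 0.5},
    {"dx": 0,"dy": 0,"dz": 0,"rx": 0,"ry": 0,"rz": -0.5,"gripper": 0.5},
    {"dx": 0,"dy": 0,"dz": 0,"rx": 0,"ry": 0,"rz": -0.75,"gripper": 0.5},
    {"dx": 0,"dy": 0,"dz": 0,"rx": 0,"ry": 0,"rz": -0.8,"gripper": 0.5},
    {"dx": 0,"dy": 0,"dz": 0,"rx": 0,"ry": 0,"rz": -0.8,"gripper": 0.5},
    {"dx": 0,"dy": 0,"dz": 0,"rx": 0,"ry": 0,"rz": -0.8,"gripper": 0.5},
    {"dx": 0,"dy": 0,"dz": 0,"rx": 0,"ry": 0,"rz": -0.8,"gripper": 0.5}
  ]
}}

```text
t: 9.07
eef_pos: [0.453, 0.263, 0.0749]
ee_rot: [3.141, -0.0, -1.398]
force: [-0.3, 0.1, -0.2]
width: 0.0439
gripper_force: 0.0
```

Request:
{"method": "jog_arm", "body": {
  "force": 5,
  "targets": [
    {"dx": 0,"dy": 0,"dz": 0,"rx": 0,"ry": 0,"rz": -0.12,"gripper": 0.5},
    {"dx": 0,"dy": 0,"dz": 0,"rx": 0,"ry": 0,"rz": -0.24,"gripper": 0.5},
    {"dx": 0,"dy": 0,"dz": 0,"rx": 0,"ry": 0,"rz": -0.36,"gripper": 0.5},
    {"dx": 0,"dy": 0,"dz": 0,"rx": 0,"ry": 0,"rz": -0.48,"gripper": 0.5},
    {"dx": 0,"dy": 0,"dz": 0,"rx": 0,"ry": 0,"rz": -0.6,"gripper": 0.5},
    {"dx": 0,"dy": 0,"dz": 0,"rx": 0,"ry": 0,"rz": -0.72,"gripper": 0.5},
    {"dx": 0,"dy": 0,"dz": 0,"rx": 0,"ry": 0,"rz": -0.77,"gripper": 0.5},
    {"dx": 0,"dy": 0,"dz": 0,"rx": 0,"ry": 0,"rz": -0.77,"gripper": 0.55}
  ]
}}

```text
t: 9.73
eef_pos: [0.4529, 0.263, 0.0749]
ee_rot: [3.141, 0.0, -0.633]
force: [0.4, -0.5, -0.3]
width: 0.0415
gripper_force: 0.0
```

Request:
{"method": "jog_arm", "body": {
  "force": 25,
  "targets": [
    {"dx": 0,"dy": 0,"dz": 0,"rx": 0,"ry": 0,"rz": 0,"gripper": 0.8},
    {"dx": 0,"dy": 0,"dz": 0,"rx": 0,"ry": 0,"rz": 0,"gripper": 0.8},
    {"dx": 0,"dy": 0,"dz": 0,"rx": 0,"ry": 0,"rz": 0,"gripper": 0.8},
    {"dx": 0,"dy": 0,"dz": 0,"rx": 0,"ry": 0,"rz": 0,"gripper": 0.8},
    {"dx": 0,"dy": 0,"dz": 0,"rx": 0,"ry": 0,"rz": 0,"gripper": 0.8},
    {"dx": 0,"dy": 0,"dz": 0,"rx": 0,"ry": 0,"rz": 0,"gripper": 0.8},
    {"dx": 0,"dy": 0,"dz": 0,"rx": 0,"ry": 0,"rz": 0,"gripper": 0.8},
    {"dx": 0,"dy": 0,"dz": 0,"rx": 0,"ry": 0,"rz": 0,"gripper": 0.8}
  ]
}}

```text
t: 10.4
eef_pos: [0.453, 0.263, 0.075]
ee_rot: [3.142, 0.0, -0.635]
force: [1.4, 0.3, -0.3]
width: 0.0255
gripper_force: 25.0
```

```bash
python3 - <<'E'
from h import *
print(st())
f=grab("side"); np.savez("s5.npz",**f)
cv2.imwrite("pics/s5.png",cv2.resize(f["frame"][190:290,220:350,::-1],None,fx=6,fy=6,interpolation=cv2.INTER_CUBIC))
fr=f["frame"].astype(int)
for v in range(225,275):
  for u in range(240,290):
    r,g,b=fr[v,u]
    if r-g>40 and g-b<15: print(u,v,fr[v,u],onplane(f,u,v,.05).round(4))
E
```

```text
{'t': 10.4, 'q': [0.901, 0.296, -0.537, -0.0, -0.737, 0.035], 'eef_pos': [0.453, 0.263, 0.075], 'ee_rot': [3.142, 0.0, -0.635], 'force': [1.371, 0.321, -0.32], 'width': 0.026, 'gripper_force': 25.0}
```

```bash
python3 -c "
from h import *
plan([(.453,.263,.22,-.635),(.5252,.0668,.22,-.813)])"
```

```text
dx 0.0 dy -0.0 dz -145.0 rz 0.000
dx 174.5 dy 115.1 dz -145.0 rz 0.178
```

Request:
{"method": "jog_arm", "body": {
  "targets": [
    {"dx": 0,"dy": 0,"dz": -30,"rx": 0,"ry": 0,"rz": 0,"gripper": 0.8},
    {"dx": 0,"dy": 0,"dz": -65,"rx": 0,"ry": 0,"rz": 0,"gripper": 0.8},
    {"dx": 0,"dy": 0,"dz": -100,"rx": 0,"ry": 0,"rz": 0,"gripper": 0.8},
    {"dx": 0,"dy": 0,"dz": -135,"rx": 0,"ry": 0,"rz": 0,"gripper": 0.8},
    {"dx": 20,"dy": 13,"dz": -145,"rx": 0,"ry": 0,"rz": 0.04,"gripper": 0.8},
    {"dx": 45,"dy": 30,"dz": -145,"rx": 0,"ry": 0,"rz": 0.08,"gripper": 0.8},
    {"dx": 75,"dy": 49,"dz": -145,"rx": 0,"ry": 0,"rz": 0.12,"gripper": 0.8},
    {"dx": 100,"dy": 66,"dz": -145,"rx": 0,"ry": 0,"rz": 0.178,"gripper": 0.8}
  ]
}}

```text
t: 11.12
eef_pos: [0.4943, 0.1492, 0.2203]
ee_rot: [-3.141, 0.0, -0.814]
force: [0.4, -0.1, -2.0]
width: 0.0255
gripper_force: 25.0
```

Request:
{"method": "jog_arm", "body": {
  "targets": [
    {"dx": 20,"dy": 10,"dz": 0,"rx": 0,"ry": 0,"rz": 0,"gripper": 0.8},
    {"dx": 40,"dy": 20,"dz": 0,"rx": 0,"ry": 0,"rz": 0,"gripper": 0.8},
    {"dx": 60,"dy": 30,"dz": 0,"rx": 0,"ry": 0,"rz": 0,"gripper": 0.8},
    {"dx": 70,"dy": 35,"dz": 0,"rx": 0,"ry": 0,"rz": 0,"gripper": 0.8},
    {"dx": 70,"dy": 35,"dz": 0,"rx": 0,"ry": 0,"rz": 0,"gripper": 0.8},
    {"dx": 70,"dy": 35,"dz": 0,"rx": 0,"ry": 0,"rz": 0,"gripper": 0.8},
    {"dx": 70,"dy": 35,"dz": 0,"rx": 0,"ry": 0,"rz": 0,"gripper": 0.8},
    {"dx": 70,"dy": 35,"dz": 0,"rx": 0,"ry": 0,"rz": 0,"gripper": 0.8}
  ]
}}

```text
t: 11.78
eef_pos: [0.5169, 0.0765, 0.22]
ee_rot: [-3.142, 0.0, -0.812]
force: [0.1, -0.2, -2.1]
width: 0.0256
gripper_force: 25.0
```

```bash
python3 - <<'E'
from h import *
print(st())
plan([(.5252,.0668,.22,-.813),(.5252,.0668,.21,-.813),(.5252,.0668,.158,-.813)])
f=grab("side"); np.savez("s6.npz",**f)
u,v=map(int,proj(f,[.5252,.0668,.18])); print(u,v)
cv2.imwrite("pics/s6.png",cv2.resize(f["frame"][v-55:v+65,u-70:u+70,::-1],None,fx=5,fy=5,interpolation=cv2.INTER_CUBIC))
E
```

```text
{'t': 11.783, 'q': [0.523, 0.129, -0.363, -0.0, -1.078, 0.236], 'eef_pos': [0.517, 0.076, 0.22], 'ee_rot': [-3.142, 0.0, -0.812], 'force': [0.088, -0.221, -2.095], 'width': 0.026, 'gripper_force': 25.0}
dx 12.7 dy 0.6 dz -0.0 rz 0.001
dx 12.7 dy 0.6 dz 10.0 rz 0.001
dx 12.7 dy 0.6 dz 62.0 rz 0.001
329 224
```

View pics/s6.png

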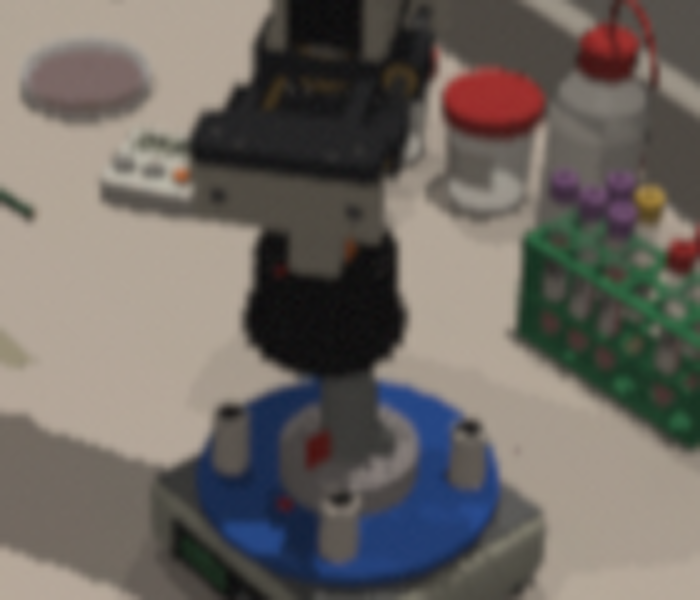

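Request:
{"method": "jog_arm", "body": {
  "targets": [
    {"dx": 4,"dy": 0.2,"dz": 0,"rx": 0,"ry": 0,"rz": 0,"gripper": 0.8},
    {"dx": 8,"dy": 0.4,"dz": 0,"rx": 0,"ry": 0,"rz": 0,"gripper": 0.8},
    {"dx": 12.7,"dy": 0.6,"dz": 0,"rx": 0,"ry": 0,"rz": 0,"gripper": 0.8},
    {"dx": 12.7,"dy": 0.6,"dz": 8,"rx": 0,"ry": 0,"rz": 0,"gripper": 0.8},
    {"dx": 12.7,"dy": 0.6,"dz": 16,"rx": 0,"ry": 0,"rz": 0,"gripper": 0.8},
    {"dx": 12.7,"dy": 0.6,"dz": 20,"rx": 0,"ry": 0,"rz": 0,"gripper": 0.8},
    {"dx": 12.7,"dy": 0.6,"dz": 20,"rx": 0,"ry": 0,"rz": 0,"gripper": 0.8},
    {"dx": 12.7,"dy": 0.6,"dz": 20,"rx": 0,"ry": 0,"rz": 0,"gripper": 0.8}
  ]
}}

```text
t: 12.5
eef_pos: [0.5251, 0.0659, 0.1994]
ee_rot: [3.14, 0.0, -0.813]
force: [-0.5, 0.4, -2.2]
width: 0.0254
gripper_force: 25.0
```

```bash
python3 - <<'E'
from h import *
print(st())
plan([(.5252,.0668,.18,-.813)])
f=np.load("s6.npz"); fr=f["frame"].astype(int)
t=np.array([.517,.0765]); L=[]
for v in range(212,232):
  for u in range(305,325):
    r,g,b=fr[v,u]
    if r-max(g,b)>18: p=onplane(f,u,v,.195)[:2]-t; L.append((p,r-max(g,b))); print(u,v,fr[v,u],p.round(4),np.degrees(np.arctan2(p[1],p[0]))%360)
p=np.average([a for a,_ in L],0,[w for _,w in L]); print(p,np.degrees(np.arctan2(p[1],p[0]))%360)
# line in start side image
f=np.load("side0.npz"); fr=f["frame"].astype(int); t=np.array([.453,.263]); L=[]
for v in range(225,262):
  for u in range(245,285):
    r,g,b=fr[v,u]
    if r-max(g,b)>25 and g-b<12: p=onplane(f,u,v,.05)[:2]-t; L.append((p,r-max(g,b))); print(u,v,fr[v,u],p.round(4),np.degrees(np.arctan2(p[1],p[0]))%360)
E
```

```text
{'t': 12.5, 'q': [0.496, 0.159, -0.378, 0.0, -1.035, 0.262], 'eef_pos': [0.525, 0.066, 0.199], 'ee_rot': [3.14, 0.0, -0.813], 'force': [-0.454, 0.397, -2.152], 'width': 0.025, 'gripper_force': 25.0}
dx -0.6 dy -0.7 dz 19.4 rz 0.000
315 222 [45 21 20] [-0.0258 -0.0013] 182.88362044935013
314 223 [44 20 19] [-0.0299 -0.0032] 186.19766605297096
315 223 [46 18 16] [-0.028  -0.0045] 189.1173611582547
[-0.02789839 -0.00308955] 186.31935827471432
257 239 [58 28 28] [-0.0206  0.0011] 177.03626715291605
258 239 [59 27 26] [-0.0184 -0.0004] 181.28729751686333
256 240 [73 28 28] [-0.0248 -0.0013] 182.9705348041945
257 240 [92 29 29] [-0.0227 -0.0028] 186.96090990197524
258 240 [81 31 30] [-0.0205 -0.0042] 191.7158953619581
255 241 [54 26 27] [-0.0291 -0.0036] 187.12250796344853
256 241 [88 30 27] [-0.0269 -0.0051] 190.75282133158314
257 241 [100  31  30] [-0.0247 -0.0066] 194.91669417490996
258 241 [77 29 26] [-0.0225 -0.008 ] 199.68620024325617
256 242 [70 28 25] [-0.0289 -0.0089] 197.1150379922566
257 242 [68 28 27] [-0.0267 -0.0104] 201.2100152587906
```

Request:
{"method": "jog_arm", "body": {
  "targets": [
    {"dx": -0.5,"dy": -0.5,"dz": 0,"rx": 0,"ry": 0,"rz": 0,"gripper": 0.8},
    {"dx": -0.5,"dy": -0.5,"dz": 4,"rx": 0,"ry": 0,"rz": 0,"gripper": 0.8},
    {"dx": -0.5,"dy": -0.5,"dz": 8,"rx": 0,"ry": 0,"rz": 0,"gripper": 0.8},
    {"dx": -0.5,"dy": -0.5,"dz": 12,"rx": 0,"ry": 0,"rz": 0,"gripper": 0.8},
    {"dx": -0.5,"dy": -0.5,"dz": 16,"rx": 0,"ry": 0,"rz": 0,"gripper": 0.8},
    {"dx": -0.5,"dy": -0.5,"dz": 20,"rx": 0,"ry": 0,"rz": 0,"gripper": 0.8},
    {"dx": -0.5,"dy": -0.5,"dz": 23,"rx": 0,"ry": 0,"rz": 0,"gripper": 0.8},
    {"dx": -0.5,"dy": -0.5,"dz": 23,"rx": 0,"ry": 0,"rz": 0,"gripper": 0.8}
  ]
}}

```text
t: 13.17
eef_pos: [0.525, 0.0666, 0.1761]
ee_rot: [3.14, 0.001, -0.813]
force: [0.8, -0.0, -1.4]
width: 0.0251
gripper_force: 25.0
```

Request:
{"method": "jog_arm", "body": {
  "targets": [
    {"dx": 0,"dy": 0,"dz": 2,"rx": 0,"ry": 0,"rz": 0,"gripper": 0.8},
    {"dx": 0,"dy": 0,"dz": 4,"rx": 0,"ry": 0,"rz": 0,"gripper": 0.8},
    {"dx": 0,"dy": 0,"dz": 5,"rx": 0,"ry": 0,"rz": 0,"gripper": 0.8},
    {"dx": 0,"dy": 0,"dz": 6,"rx": 0,"ry": 0,"rz": 0,"gripper": 0.8},
    {"dx": 0,"dy": 0,"dz": 7,"rx": 0,"ry": 0,"rz": 0,"gripper": 0.8},
    {"dx": 0,"dy": 0,"dz": 8,"rx": 0,"ry": 0,"rz": 0,"gripper": 0.8},
    {"dx": 0,"dy": 0,"dz": 8,"rx": 0,"ry": 0,"rz": 0,"gripper": 0.8},
    {"dx": 0,"dy": 0,"dz": 8,"rx": 0,"ry": 0,"rz": 0,"gripper": 0.8}
  ]
}}

```text
t: 13.83
eef_pos: [0.5254, 0.0668, 0.169]
ee_rot: [3.142, -0.0, -0.813]
force: [0.3, 0.1, -1.0]
width: 0.0254
gripper_force: 25.0
```

Request:
{"method": "jog_arm", "body": {
  "targets": [
    {"dx": 0,"dy": 0,"dz": 2,"rx": 0,"ry": 0,"rz": 0,"gripper": 0.8},
    {"dx": 0,"dy": 0,"dz": 4,"rx": 0,"ry": 0,"rz": 0,"gripper": 0.8},
    {"dx": 0,"dy": 0,"dz": 6,"rx": 0,"ry": 0,"rz": 0,"gripper": 0.8},
    {"dx": 0,"dy": 0,"dz": 8,"rx": 0,"ry": 0,"rz": 0,"gripper": 0.8},
    {"dx": 0,"dy": 0,"dz": 9.5,"rx": 0,"ry": 0,"rz": 0,"gripper": 0.8},
    {"dx": 0,"dy": 0,"dz": 10.5,"rx": 0,"ry": 0,"rz": 0,"gripper": 0.8},
    {"dx": 0,"dy": 0,"dz": 11,"rx": 0,"ry": 0,"rz": 0,"gripper": 0.8},
    {"dx": 0,"dy": 0,"dz": 11,"rx": 0,"ry": 0,"rz": 0,"gripper": 0.8}
  ]
}}

```text
t: 14.5
eef_pos: [0.5253, 0.0668, 0.1579]
ee_rot: [3.141, 0.0, -0.813]
force: [-0.1, 0.0, -1.3]
width: 0.0254
gripper_force: 25.0
```

Request:
{"method": "jog_arm", "body": {
  "targets": [
    {"dx": 0,"dy": 0,"dz": 0.5,"rx": 0,"ry": 0,"rz": 0,"gripper": 0.8},
    {"dx": 0,"dy": 0,"dz": 1,"rx": 0,"ry": 0,"rz": 0,"gripper": 0.8},
    {"dx": 0,"dy": 0,"dz": 1,"rx": 0,"ry": 0,"rz": 0,"gripper": 0.8},
    {"dx": 0,"dy": 0,"dz": 1,"rx": 0,"ry": 0,"rz": 0,"gripper": 0.6},
    {"dx": 0,"dy": 0,"dz": 1,"rx": 0,"ry": 0,"rz": 0,"gripper": 0.4},
    {"dx": 0,"dy": 0,"dz": 1,"rx": 0,"ry": 0,"rz": 0,"gripper": 0.3},
    {"dx": 0,"dy": 0,"dz": 1,"rx": 0,"ry": 0,"rz": 0,"gripper": 0.3},
    {"dx": 0,"dy": 0,"dz": 1,"rx": 0,"ry": 0,"rz": 0,"gripper": 0.3}
  ]
}}

```text
t: 15.17
eef_pos: [0.5255, 0.0668, 0.1571]
ee_rot: [-3.141, -0.0, -0.813]
force: [-0.2, -0.0, -0.2]
width: 0.0532
gripper_force: 0.0
```

Request:
{"method": "jog_arm", "body": {
  "targets": [
    {"dx": 0,"dy": 0,"dz": 0,"rx": 0,"ry": 0,"rz": 0,"gripper": 0.3},
    {"dx": 0,"dy": 0,"dz": -5,"rx": 0,"ry": 0,"rz": 0,"gripper": 0.3},
    {"dx": 0,"dy": 0,"dz": -20,"rx": 0,"ry": 0,"rz": 0,"gripper": 0.3},
    {"dx": 0,"dy": 0,"dz": -45,"rx": 0,"ry": 0,"rz": 0,"gripper": 0.3},
    {"dx": 0,"dy": 0,"dz": -80,"rx": 0,"ry": 0,"rz": 0,"gripper": 0.3},
    {"dx": -20,"dy": -20,"dz": -100,"rx": 0,"ry": 0,"rz": 0,"gripper": 0.3},
    {"dx": -45,"dy": -45,"dz": -100,"rx": 0,"ry": 0,"rz": 0,"gripper": 0.3},
    {"dx": -70,"dy": -70,"dz": -100,"rx": 0,"ry": 0,"rz": 0,"gripper": 0.3}
  ]
}}

```text
t: 15.83
eef_pos: [0.5288, 0.1667, 0.2597]
ee_rot: [-3.137, -0.001, -0.815]
force: [0.4, -0.4, -1.3]
width: 0.0616
gripper_force: 0.0
```

```bash
python3 - <<'E'
from h import *
print(st())
f=grab("side")
cv2.imwrite("pics/s7.png",cv2.resize(f["frame"][150:320,220:430,::-1],None,fx=3.5,fy=3.5,interpolation=cv2.INTER_CUBIC))
P=cloud(f); C=np.array([.5252,.0677]); R=np.hypot(P[...,0]-C[0],P[...,1]-C[1])
m=(R<.03)&(P[...,2]<.2); h,e=np.histogram(P[m][:,2],bins=np.arange(.05,.2,.004)); print(list(zip(e.round(3),h)))
fr=f["frame"].astype(int); b=(fr[...,2]>fr[...,0]+60)&(R<.09); print(np.percentile(P[b][:,2],[5,50,95]))
E
```

```text
{'t': 15.833, 'q': [0.659, 0.151, -0.243, 0.0, -1.173, 0.097], 'eef_pos': [0.529, 0.167, 0.26], 'ee_rot': [-3.137, -0.001, -0.815], 'force': [0.433, -0.439, -1.289], 'width': 0.062, 'gripper_force': 0.0}
[(np.float64(0.05), np.int64(0)), (np.float64(0.054), np.int64(0)), (np.float64(0.058), np.int64(0)), (np.float64(0.062), np.int64(0)), (np.float64(0.066), np.int64(0)), (np.float64(0.07), np.int64(0)), (np.float64(0.074), np.int64(0)), (np.float64(0.078), np.int64(0)), (np.float64(0.082), np.int64(0)), (np.float64(0.086), np.int64(0)), (np.float64(0.09), np.int64(0)), (np.float64(0.094), np.int64(0)), (np.float64(0.098), np.int64(0)), (np.float64(0.102), np.int64(0)), (np.float64(0.106), np.int64(0)), (np.float64(0.11), np.int64(0)), (np.float64(0.114), np.int64(0)), (np.float64(0.118), np.int64(0)), (np.float64(0.122), np.int64(0)), (np.float64(0.126), np.int64(52)), (np.float64(0.13), np.int64(154)), (np.float64(0.134), np.int64(12)), (np.float64(0.138), np.int64(18)), (np.float64(0.142), np.int64(13)), (np.float64(0.146), np.int64(15)), (np.float64(0.15), np.int64(17)), (np.float64(0.154), np.int64(15)), (np.float64(0.158), np.int64(48)), (np.float64(0.162), np.int64(14)), (np.float64(0.166), np.int64(0)), (np.float64(0.17), np.int64(0)), (np.float64(0.174), np.int64(0)), (np.float64(0.178), np.int64(0)), (np.float64(0.182), np.int64(0)), (np.float64(0.186), np.int64(0)), (np.float64(0.19), np.int64(0)), (np.float64(0.194), np.int64(0))]
[0.06068731 0.06292869 0.06505622]
```

View pics/s7.png

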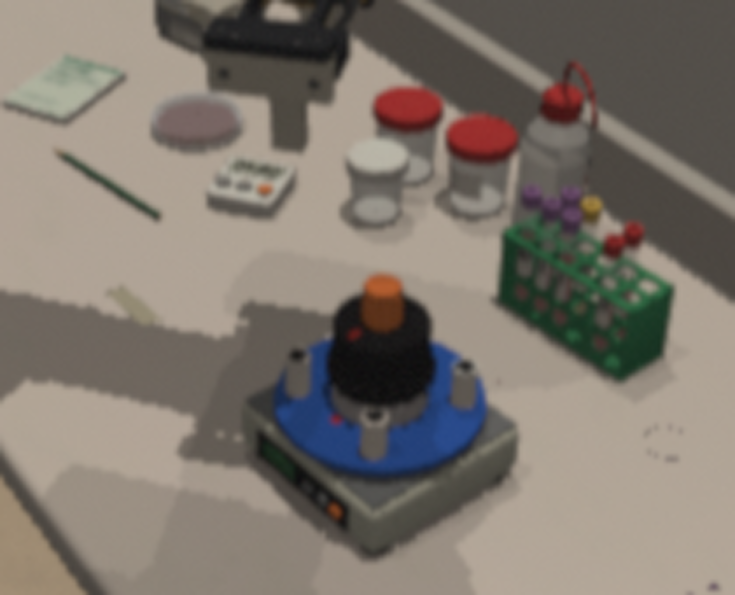

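The picture shows the cog sitting on the carousel's ring with its red line over the red dot. The cog top measures about 0.132 m and the knob top about 0.162 m, which are the seated heights. The gripper is clear of everything.

```bash
python3 -c "
from h import *
print(arm.job_done())"
```

```text
the job is handed in; nothing more can be done
None
```

The carousel is fully down on the spindle's flange, the lock cog sits flat on its centre ring in register, the gripper has let go, and the job was handed in at about 16 s.

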